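# Line up the hole saws by size on their storage board

### The arm

A 6-joint arm with a two-finger parallel gripper is mounted at the origin on the work surface. World frame = base frame: x ahead of the robot, y to its left, z up, the work surface at z = 0. Lengths are in mm, angles in rad, forces in N, time in s.
With the tool pointing down it reaches from about 400 to 925 mm from the base axis. Payload 12.5 kg.
Tool frame: the origin (TCP) lies between the finger pads; the fingertips stand 11 mm ahead of it and the grasp point (between the pads) lies 8 mm behind it (env.tip_extent is the distance from the TCP to the fingertips, in mm); x points along the fingers, z is the direction in which the jaws open and shut, and the axes are right-handed (so a half turn about x gives the same grasp; the last joint's range is limited). The gripper opens to 95 mm and grips with 3 to 60 N. Pads are 20 mm wide; open, the fingers measure 119 mm over their backs; the gripper's body (75 mm by 180 mm) begins 59 mm behind the grasp point.
Start: joints at [-1.354, 0.491, 1.559, -0, 1.092, -0.106], TCP at [198.287, -592.729, 225.661] pointing down, gripper open.
Joint ranges: [-3.1, 3.1], [-0.84, 2.19], [0.05, 2.79], [-1.13, 4.28], [0.06, 2.93], [-2.69, 2.69]. Speed limits (rad/s): [2.22, 2.22, 2.79, 3.14, 3.14, 3.14].

### API

Orientations are given as [roll, pitch, yaw] about the fixed x, y, z axes, in that order (R = Rz(yaw) Ry(pitch) Rx(roll)).
In Python, from cell import status, imaging, env gives the robot as it stands. The module is installed in compiled form; this text tells all that it offers.
- The arm moves only by the tool apply_moves, never from a script. Its argument "increments" is a list of rows, each a list of 5 numbers: the closure, from 0 (fully open) to 1 (shut), then the shift along the tool's x, y, z in mm, then the turn about the tool's x in degrees. A call has 1 to 10 rows; each row shifts and turns the commanded pose from where the row before left it, along the tool's axes as they then stand; what a row does not reach is not made up. A row lasts 1/10 s, in which the tool goes at most 50 mm and 8.59 degrees, less where a joint would pass 70% of its speed; a pose out of reach is approached as far as the arm can. A call with a gripper value outside its range is refused whole. The fingers move at their own pace and stop on an object; the grip force is fixed at half the most. Time passes only in rows, so rows that do not move let the fingers close. It gives the time, the measured TCP pose, the force and the opening at its end, in the units of the state.
- status.state(): the state, without advancing time (a new reading comes with each control period).
- imaging.read_camera(name): name is "scene" or "top" or "wrist"; returns a dict with "pixels" (400x640x3 uint8, red, green, blue), "fovy" (degrees; the focal length in pixels is half the picture's height over the tangent of half this angle, whatever the lens; pixels are square), "cx", "cy" (the principal point, pixels), "distortion" ([k1, k2, p1, p2, k3] as OpenCV has them; the pictures are not rectified), "R" (3x3) and "t" (3): a world point X has camera coordinates R X + t. Camera axes: x right, y down, z forward; pixel columns grow to the right and rows downward; lengths in mm; the calibration is good to about 2 mm. A picture is of the moment at which its call begins. There is no depth.
- env.job_done(): hands the job in, once; it reports no verdict.
The state is a dict: "t": time; "joints": joint angles; "qvel": joint speeds; "tau": joint torques, N m; "eef_pos": TCP position; "tcp_rot": TCP orientation; "ft_force": force on the tool from outside, world axes, zero at the start; "moment": the same for the moment, N m; "opening": opening from 0.0 (shut) to 1.0 (fully open).
Only numpy, scipy, OpenCV 4.12 (cv2) and the standard library are available. Lean on these libraries where they do the work, as an engineer would, in place of code of your own. Each camera call takes 0.05 s, during which the arm holds its last target. There are 200 camera calls.

### The job

Put the four loose hole saws away on the white storage board in order of size: stand one upright on each cross mark, centred on it, the smallest on the mark next to the dark wooden stop block and each next one larger, so that the largest is farthest from the block. Do not disturb the glue bottle, the tape measure or the hand plane.

Things in the scene. Friction and masses are not known exactly. Their poses are not given: they have to be found in the camera images.
- saw_a: smallest of four hole saws: dark steel toothed cup 29 mm in diameter, standing on its teeth, shank up. They differ only in cup diameter and mass (29, 40, 52, 65 mm; about 70 to 290 g): cup 40 mm high, a 19 mm wide nut up to 50 mm, then a round steel shank 11 mm in diameter up to 90 mm. Origin: centre of the underside, z up along the shank; yaw does not matter.
- saw_b: second smallest of four hole saws: dark steel toothed cup 40 mm in diameter, standing on its teeth, shank up. They differ only in cup diameter and mass (29, 40, 52, 65 mm; about 70 to 290 g): cup 40 mm high, a 19 mm wide nut up to 50 mm, then a round steel shank 11 mm in diameter up to 90 mm. Origin: centre of the underside, z up along the shank; yaw does not matter.
- saw_c: second largest of four hole saws: dark steel toothed cup 52 mm in diameter, standing on its teeth, shank up. They differ only in cup diameter and mass (29, 40, 52, 65 mm; about 70 to 290 g): cup 40 mm high, a 19 mm wide nut up to 50 mm, then a round steel shank 11 mm in diameter up to 90 mm. Origin: centre of the underside, z up along the shank; yaw does not matter.
- saw_d: largest of four hole saws: dark steel toothed cup 65 mm in diameter, standing on its teeth, shank up. They differ only in cup diameter and mass (29, 40, 52, 65 mm; about 70 to 290 g): cup 40 mm high, a 19 mm wide nut up to 50 mm, then a round steel shank 11 mm in diameter up to 90 mm. Origin: centre of the underside, z up along the shank; yaw does not matter.
- board: white laminated storage board fixed flat on the bench, 90 mm (x) by 420 mm (y), 18 mm thick; origin: centre of its underside, z up, y along its length. A thin black line runs along its middle (x = 0); four black lines cross it at y = -120, -40, 40 and 120 mm: these crossings are the four marks. The end without the stop block has a flat aluminium hanging plate, 3 mm thick.
- stop: stop block of dark wood with two brass screws, fixed on one end of the board, centred at y = +190 or -190 mm of the board (differs from start to start); 90 x 30 mm, 40 mm high above the board's face. Origin: centre of its underside, axes parallel to the board's. The row of saws starts here.
- glue: bystander: yellow glue bottle with an orange cap, 56 mm in diameter, 150 mm high, standing loose left of the board; origin: centre of its underside.
- tape: bystander: yellow and black tape measure, 70 x 36 x 64 mm high, loose, right of the board; origin: centre of its underside, x along its length.
- plane: bystander: small steel hand plane with wooden knob and grip, 150 x 46 mm and about 55 mm high, loose, beyond the board; origin: centre of its sole, x along its length.
Not all that is in view belongs to the job. What is shaped like the saw_b but orange or purple is not meant. What is shaped like the saw_c but pink is not meant.

How it is judged (in metres and radians):
At the end, for the whole second after the job is handed in: All four hole saws stand upright (within 0.08 rad) on the board's face, released and at rest, each within 12 mm of its mark along the board and within 12 mm across it, in order of diameter with the smallest on the mark next to the stop block (((y of stop in the frame of board above 0 m and y of saw_a in the frame of board between 0.108 and 0.132 m and y of saw_b in the frame of board between 0.028 and 0.052 m and y of saw_c in the frame of board between -0.052 and -0.028 m and y of saw_d in the frame of board between -0.132 and -0.108 m) or (y of stop in the frame of board below 0 m and y of saw_a in the frame of board between -0.132 and -0.108 m and y of saw_b in the frame of board between -0.052 and -0.028 m and y of saw_c in the frame of board between 0.028 and 0.052 m and y of saw_d in the frame of board between 0.108 and 0.132 m)) and x of saw_a in the frame of board between -0.012 and 0.012 m and z of saw_a in the frame of board between 0.014 and 0.022 m and angle between each of saw_a, saw_b, saw_c, saw_d's own z axis and vertical below 0.08 rad and linear speed of each of saw_a, saw_b, saw_c, saw_d below 0.02 m/s and angular speed of each of saw_a, saw_b, saw_c, saw_d below 0.2 rad/s and contact force between each of saw_a, saw_b, saw_c, saw_d and the fingers below 0.05 N and x of saw_b in the frame of board between -0.012 and 0.012 m and z of saw_b in the frame of board between 0.014 and 0.022 m and x of saw_c in the frame of board between -0.012 and 0.012 m and z of saw_c in the frame of board between 0.014 and 0.022 m and x of saw_d in the frame of board between -0.012 and 0.012 m and z of saw_d in the frame of board between 0.014 and 0.022 m); the robot touches nothing.
It fails at once if the glue bottle is pushed more than 30 mm or tipped over (distance of glue from where it was at the start of the episode above 0.03 m or angle between glue's own z axis and vertical above 0.5 rad).
It fails at once if the tape measure is pushed more than 30 mm or tipped over (distance of tape from where it was at the start of the episode above 0.03 m or angle between tape's own z axis and vertical above 0.5 rad).
It fails at once if the hand plane is pushed more than 30 mm or tipped over (distance of plane from where it was at the start of the episode above 0.03 m or angle between plane's own z axis and vertical above 0.5 rad).
It also fails if it takes over 98 s, if anything falls off the work surface, if the arm or the gripper's body presses on something with over 40 N, if the wrist force passes 120 N, or if a joint passes its speed limit or range.

## Working session

There is one attempt and no reset: what is moved stays moved. The work goes in short steps, Python scripts to look and compute and a tool call to move; the robot and the scene stay as the last step left them, time stands still between calls to the robot, and variables do not carry over. Pictures are saved under pics/ and viewed, about 12 in all and at most 16, crops included, and the job is handed in when it is done.

Besides the shell and the picture viewer there is one more tool, called in YAML: its name, and indented under it one key for each argument. apply_moves: Moves the arm, as the interface text tells. Its arguments: {"type":"object","properties":{"increments":{"type":"array"}},"required":["increments"]}

```bash
mkdir -p pics
cat > h.py <<'E'
import numpy as np, cv2
from cell import status, imaging, env
def K(c):
    f=200/np.tan(np.radians(c["fovy"])/2); return np.array([[f,0,c["cx"]],[0,f,c["cy"]],[0,0,1.]])
def shot(n,f=None):
    c=imaging.read_camera(n)
    if f: cv2.imwrite("pics/"+f,c["pixels"][:,:,::-1])
    return c
def ray(c,uv,z):
    p=cv2.undistortPoints(np.array(uv,float).reshape(-1,1,2),K(c),np.array(c["distortion"],float)).reshape(-1,2)
    R=np.array(c["R"]);t=np.array(c["t"]);o=-R.T@t
    d=np.c_[p,np.ones(len(p))]@R
    return o+d*((z-o[2])/d[:,2])[:,None]
def proj(c,X):
    return cv2.projectPoints(np.array(X,float).reshape(-1,1,3),cv2.Rodrigues(np.array(c["R"],float))[0],np.array(c["t"],float),K(c),np.array(c["distortion"],float))[0].reshape(-1,2)
E
python3 - <<'E'
from h import *
for n in("scene","top"):
    c=shot(n,n+"0.png"); print(n,c["fovy"],c["distortion"],-np.array(c["R"]).T@np.array(c["t"]))
print(status.state())
E
```

```text
scene 52.14338037897599 [-0.04416618  0.          0.          0.          0.        ] [1277.23641807 -147.53389547  690.39087541]
top 42.09194264371972 [0.04668491 0.         0.         0.         0.        ] [ 4.09653100e+02 -1.09745877e+00  1.34647862e+03]
{'t': 0.1, 'joints': array([-1.35358457e+00,  4.91488849e-01,  1.55939756e+00, -5.70132397e-06,
        1.09172802e+00, -1.05597358e-01]), 'qvel': array([ 6.40353006e-05, -2.96573243e-03, -5.94306920e-04,  3.31019653e-04,
       -2.48983485e-04, -2.90220296e-04]), 'tau': array([ 2.64381422e-03, -6.13622904e+01, -2.58605361e+01,  6.93144067e-02,
        4.70276386e-02, -4.50230129e-05]), 'eef_pos': array([ 198.24493367, -592.49808728,  225.12354919]), 'tcp_rot': array([3.04094431, 1.56977454, 1.79295972]), 'ft_force': array([0.20016583, 0.43621018, 0.00547888]), 'moment': array([-0.05266397, -0.0116397 ,  0.03178181]), 'opening': 1.0017168949394633}
```

View pics/top0.png

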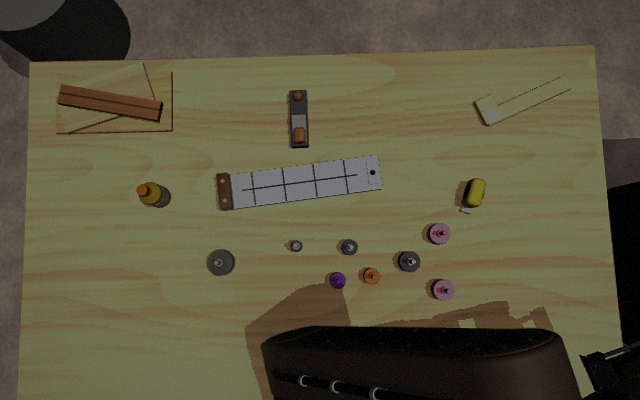

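View pics/scene0.png

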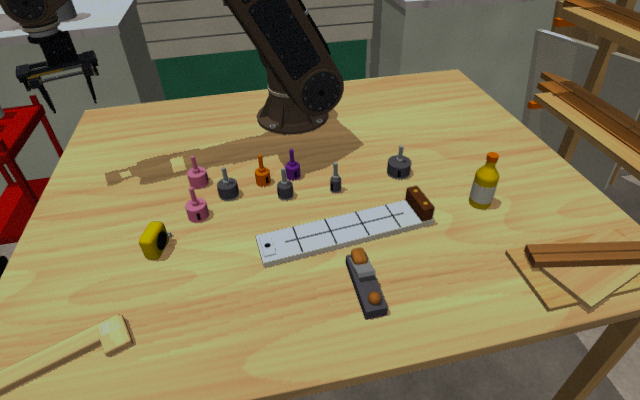

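The top view shows four grey saws: (221,262) largest = d, (296,246) smallest = a, (349,247) = b and (409,261) = c. The decoys are purple (338,280), orange (372,275) and pink (439,233) and (443,289). The stop block is at (223,191), the left (+y) end. The scene view agrees: d (399,166), a (335,183), b (285,190), c (228,189). I'll measure these and take a close crop to check the choice.

Run:
```python
from h import *
t=shot("top");s=shot("scene");st=status.state()
from scipy.spatial.transform import Rotation as Ro
print("tool axes rows x,y,z:\n",Ro.from_euler('xyz',st["tcp_rot"]).as_matrix().T.round(3))
im=cv2.cvtColor(t["pixels"],cv2.COLOR_RGB2HSV)
p=t["pixels"].astype(int)
# board: white
w=((im[...,1]<45)&(im[...,2]>95)).astype(np.uint8); w[:140]=0;w[225:]=0;w[:,:200]=0;w[:,400:]=0
w=cv2.morphologyEx(w,cv2.MORPH_CLOSE,np.ones((5,5)))
cs=max(cv2.findContours(w,0,2)[0],key=cv2.contourArea); print("white rect",cv2.minAreaRect(cs))
# undistorted corners on z=18
bx=ray(t,cv2.boxPoints(cv2.minAreaRect(cs)),18); print(bx.round(1))
for nm,(u,v) in dict(d=(221,262),a=(296,246),b=(349,247),c=(409,261)).items():
    r=18; h=im[v-r:v+r,u-r:u+r]
    m=((h[...,1]<60)).astype(np.uint8)
    cs=max(cv2.findContours(m,0,2)[0],key=cv2.contourArea)
    M=cv2.moments(cs);cen=(u-r+M["m10"]/M["m00"],v-r+M["m01"]/M["m00"])
    (cx,cy),rad=cv2.minEnclosingCircle(cs)
    f=K(t)[0,0]; print(nm,"cent",np.round(cen,1),ray(t,[cen],36)[0].round(1),"dia",round(2*rad*1306/f,1),round(2*np.sqrt(M["m00"]/np.pi)*1306/f,1))
A=cv2.resize(t["pixels"][150:300,200:460,::-1],None,fx=3,fy=3,interpolation=cv2.INTER_CUBIC)
A=cv2.convertScaleAbs(A,alpha=1.6)
cv2.imwrite("pics/t1.png",A)
B=cv2.resize(s["pixels"][130:270,170:440,::-1],None,fx=2.9,fy=2.9,interpolation=cv2.INTER_CUBIC);cv2.imwrite("pics/s1.png",B)
```

```text
tool axes rows x,y,z:
 [[-0.     0.001 -1.   ]
 [ 0.948  0.317  0.   ]
 [ 0.317 -0.948 -0.001]]
white rect ((305.8014831542969, 181.31089782714844), (34.05775451660156, 149.47976684570312), 82.26641082763672)
[[ 626.7  216.5   18. ]
 [ 667.9 -168.2   18. ]
 [ 579.4 -176.2   18. ]
 [ 538.7  205.7   18. ]]
d cent [219.9 262.3] [402.3 239.5  36. ] dia 67.5 61.5
a cent [296.  245.9] [437.5  48.3  36. ] dia 29.3 25.7
b cent [349.5 247. ] [431.  -85.7  36. ] dia 39.1 37.0
c cent [409.1 261.3] [ 391.4 -232.6   36. ] dia 56.4 50.2
```

View pics/t1.png

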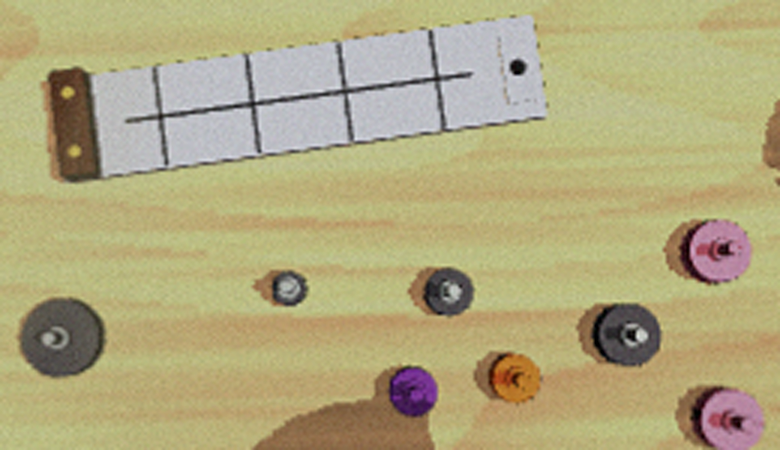

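View pics/s1.png

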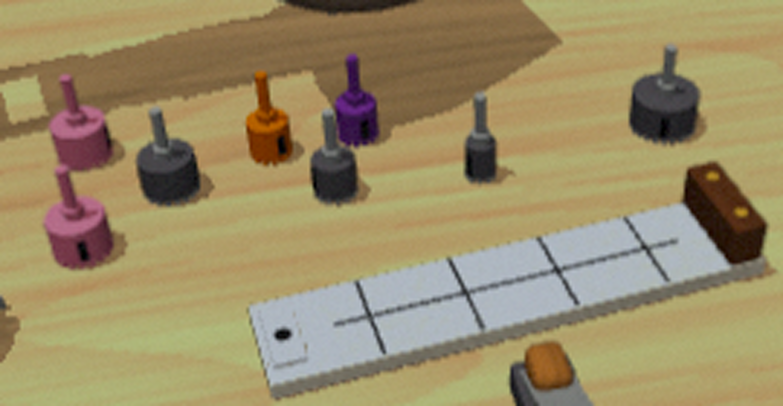

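The crops confirm the choice: grey cups in the order d, a, b, c from left to right, with sizes that match. Now I'll cross-check the shank tips (z=90) and the marks (z=18) from both views.

Run:
```python
from h import *
t=shot("top");s=shot("scene")
f=lambda p,o,k:[((x+.5)/k-.5+o[0],(y+.5)/k-.5+o[1]) for x,y in p]
T=lambda p,z:ray(t,f(p,(200,150),3),z)
S=lambda p,z:ray(s,f(p,(170,130),2.9),z)
print("tips d a b c (z=88)");print(np.c_[T([(47,340),(286,285),(454,289),(638,335)],90),S([(670,47),(480,96),(329,113),(157,110)],90)].round(1))
a=T([(162,118),(254,103),(347,91),(438,78)],18);b=S([(648,246),(558,269),(467,292),(371,322)],18)
print("marks");print(np.c_[a,b].round(1))
m=(a+b)/2; k=np.array([120,40,-40,-120.]);sl=np.polyfit(k,m[:,:2],1);print("fit",sl, "len",np.linalg.norm(sl[0]))
d=sl[0]/np.linalg.norm(sl[0]);c=sl[1];print("angle deg",np.degrees(np.arctan2(-d[0],d[1])));print("marks",(c+k[:,None]*d).round(1))
```

```text
tips d a b c (z=88)
[[ 401.3  240.6   90.   402.   239.6   90. ]
 [ 439.3   48.7   90.   438.1   49.1   90. ]
 [ 432.3  -85.8   90.   432.2  -84.4   90. ]
 [ 391.8 -230.7   90.   391.8 -231.5   90. ]]
marks
[[587.  154.5  18.  585.3 159.8  18. ]
 [597.7  75.2  18.  595.   78.1  18. ]
 [605.7  -5.1  18.  604.2  -1.   18. ]
 [614.7 -83.7  18.  619.9 -82.3  18. ]]
fit [[-1.27506371e-01  1.00015566e+00]
 [ 6.01195230e+02  3.69436339e+01]] len 1.0082505783084421
angle deg 7.265248777197854
marks [[586.  156. ]
 [596.1  76.6]
 [606.3  -2.7]
 [616.4 -82.1]]
```

apply_moves:
  increments:
    - [0.3, 0, 0, 0, -7.82]
    - [0.3, 0, 0, 0, -7.82]
    - [0.3, 0, 0, 0, -7.82]
    - [0.3, 0, 0, 0, -7.82]
    - [0.3, 0, 0, 0, -7.82]
    - [0.3, 0, 0, 0, -7.82]
    - [0.3, 0, 0, 0, -7.82]
    - [0.3, 0, 0, 0, -7.82]
    - [0.3, 0, 0, 0, -7.82]
    - [0.3, 0, 0, 0, -7.82]

```text
t: 1.3
eef_pos: [198.3, -592.7, 225.6]
tcp_rot: [1.417, 1.571, 1.539]
ft_force: [-0.4, -0.1, -0.7]
opening: 0.702
```

```bash
cat >> h.py <<'E'
from scipy.spatial.transform import Rotation as Ro
SAW=dict(d=(401.7,240.1),a=(438.7,48.9),b=(432.2,-85.2),c=(391.8,-231.1))
MARK=dict(a=(587,156),b=(596.5,76.6),c=(606,-2.5),d=(615.5,-82))
def go(*P):
    st=status.state();A=Ro.from_euler('xyz',st["tcp_rot"]).as_matrix().T
    print("t",round(st["t"],2),"tcp",st["eef_pos"].round(1),"F",st["ft_force"].round(1),"op",round(st["opening"],3),"yang",np.degrees(np.arctan2(A[1,1],A[1,0])).round(2),"tilt",A[0].round(3))
    p=st["eef_pos"]
    for q in P: print(" to",q,"shift xyz tool",(A@(np.array(q)-p)).round(1)); p=np.array(q)
E
python3 -c "
from h import *
go((*SAW['c'],200),(*SAW['c'],64),(*SAW['c'],140),(*MARK['c'],140))"
```

```text
t 1.3 tcp [ 198.3 -592.7  225.6] F [-0.4 -0.1 -0.7] op 0.702 yang 97.01 tilt [ 0.  0. -1.]
 to (391.8, -231.1, 200) shift xyz tool [ 25.6 335.3 236.2]
 to (391.8, -231.1, 64) shift xyz tool [136.  -0.  -0.]
 to (391.8, -231.1, 140) shift xyz tool [-76.   0.   0.]
 to (606, -2.5, 140) shift xyz tool [  0.  200.7 240.5]
```

apply_moves:
  increments:
    - [0.3, 2.8, 37.3, 26.2, 0]
    - [0.3, 2.8, 37.3, 26.2, 0]
    - [0.3, 2.8, 37.3, 26.2, 0]
    - [0.3, 2.8, 37.3, 26.2, 0]
    - [0.3, 2.8, 37.3, 26.2, 0]
    - [0.3, 2.8, 37.3, 26.2, 0]
    - [0.3, 2.8, 37.3, 26.2, 0]
    - [0.3, 2.8, 37.3, 26.2, 0]
    - [0.3, 2.8, 37.3, 26.2, 0]
    - [0.3, 0, 0, 0, 0]

```text
t: 2.3
eef_pos: [394.7, -227.9, 200.3]
tcp_rot: [1.686, 1.57, 1.808]
ft_force: [0.1, 0.1, 0.3]
opening: 0.697
```

```bash
python3 -c "
from h import *
go((*SAW['c'],200),(*SAW['c'],64))
c=shot('wrist','w1.png');print(proj(c,[(*SAW['c'],90),(*SAW['c'],40)]))"
```

```text
t 2.3 tcp [ 394.7 -227.9  200.3] F [0.1 0.1 0.3] op 0.697 yang 96.96 tilt [-0.     0.001 -1.   ]
 to (391.8, -231.1, 200) shift xyz tool [ 0.3 -2.8 -3.2]
 to (391.8, -231.1, 64) shift xyz tool [ 1.36e+02 -1.00e-01  0.00e+00]
[[315.64932995 205.14483333]
 [316.19497621 194.35361417]]
```

View pics/w1.png

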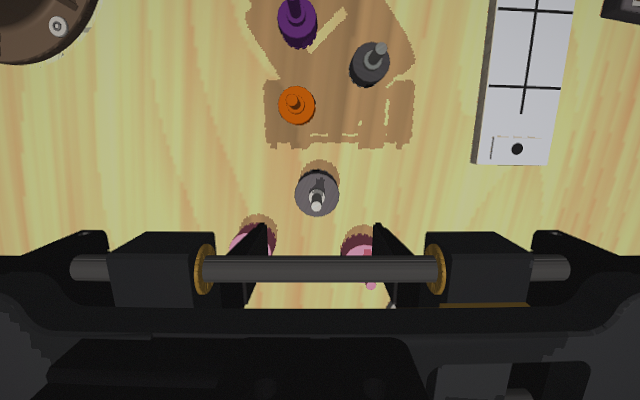

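Wrist view: the saw c shank tip is at (316,206), and my estimate projects to (316,205), so the position is confirmed. Next I correct the offset, descend and close.

apply_moves:
  increments:
    - [0.3, 20, -2.8, -3.2, 0]
    - [0.3, 40, 0, 0, 0]
    - [0.3, 40, 0, 0, 0]
    - [0.3, 26, 0, 0, 0]
    - [0.3, 10, 0, 0, 0]
    - [0.3, 0, 0, 0, 0]
    - [1, 0, 0, 0, 0]
    - [1, 0, 0, 0, 0]
    - [1, 0, 0, 0, 0]
    - [1, 0, 0, 0, 0]

```text
t: 3.35
eef_pos: [390.7, -235.2, 65.2]
tcp_rot: [-0.837, 1.569, -0.72]
ft_force: [-0.9, -0.2, -0.6]
opening: 0.417
```

```bash
python3 -c "
from h import *
go((*SAW['c'],64))"
```

```text
t 3.35 tcp [ 390.7 -235.2   65.2] F [-0.9 -0.2 -0.6] op 0.417 yang 96.7 tilt [ 0.001 -0.001 -1.   ]
 to (391.8, -231.1, 64) shift xyz tool [1.2 3.9 1.5]
```

apply_moves:
  increments:
    - [1, 0, 3.5, 1.5, 0]
    - [1, 0, 0, 0, 0]
    - [1, 0, 0, 0, 0]
    - [1, 0, 0, 0, 0]
    - [1, 0, 0, 0, 0]
    - [1, 0, 0, 0, 0]
    - [1, 0, 0, 0, 0]
    - [1, 0, 0, 0, 0]

```text
t: 4.15
eef_pos: [391.6, -231.3, 64.4]
tcp_rot: [-0.972, 1.571, -0.855]
ft_force: [0.6, 0.5, 1.5]
opening: 0.111
```

```bash
python3 -c "
from h import *
go((*SAW['c'],64),(*SAW['c'],140),(*MARK['c'],140),(*MARK['c'],83.5))"
```

```text
t 4.15 tcp [ 391.6 -231.3   64.4] F [0.6 0.5 1.5] op 0.111 yang 96.69 tilt [ 0. -0. -1.]
 to (391.8, -231.1, 64) shift xyz tool [0.4 0.2 0.2]
 to (391.8, -231.1, 140) shift xyz tool [-76.  -0.   0.]
 to (606, -2.5, 140) shift xyz tool [ -0.  202.1 239.4]
 to (606, -2.5, 83.5) shift xyz tool [56.5  0.  -0. ]
```

Gripped (10.5 mm opening for the 11 mm shank). Lift and carry.

apply_moves:
  increments:
    - [1, -20, 0, 0, 0]
    - [1, -40, 0, 0, 0]
    - [1, -16, 12, 14, 0]
    - [1, 0, 30, 35.5, 0]
    - [1, 0, 35, 41.4, 0]
    - [1, 0, 35, 41.4, 0]
    - [1, 0, 35, 41.4, 0]
    - [1, 0, 30, 35.6, 0]
    - [1, 0, 18, 21.6, 0]
    - [1, 0, 7.1, 8.5, 0]

```text
t: 5.15
eef_pos: [598.2, -9.9, 139.8]
tcp_rot: [3.047, 1.57, -3.117]
ft_force: [-0.1, 0.4, -1.6]
opening: 0.109
```

apply_moves:
  increments:
    - [1, 0, 0, 0, 0]
    - [1, 0, 0, 0, 0]
    - [1, 0, 0, 0, 0]
    - [1, 0, 0, 0, 0]

```text
t: 5.55
eef_pos: [596.6, -13.0, 140.6]
tcp_rot: [-2.31, 1.571, -2.195]
ft_force: [0.2, -0.9, -2.4]
opening: 0.11
```

```bash
python3 -c "
from h import *
go((*MARK['c'],140),(*MARK['c'],83))
c=shot('wrist','w2.png')
for k in 'abcd': print(k,proj(c,[(*MARK[k],18)]))"
```

```text
t 5.55 tcp [596.6 -13.  140.6] F [ 0.2 -0.9 -2.4] op 0.11 yang 96.61 tilt [-0. -0. -1.]
 to (606, -2.5, 140) shift xyz tool [ 0.6  9.3 10.5]
 to (606, -2.5, 83) shift xyz tool [57.  0.  0.]
a [[330.15141026  13.279775  ]]
b [[329.81630263 107.1652055 ]]
c [[329.48959878 190.28881795]]
d [[329.10760338 263.71589521]]
```

View pics/w2.png

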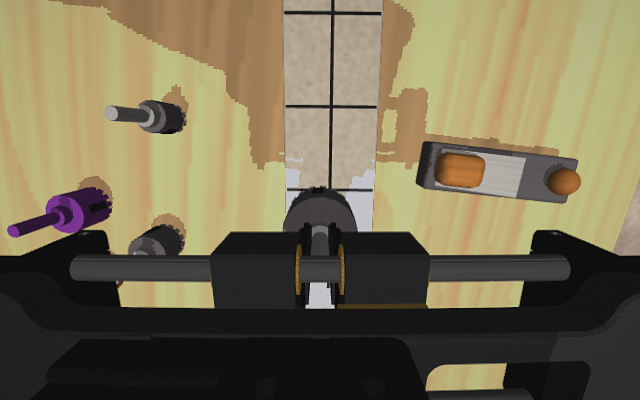

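The wrist view shows the mark lines at (332,12), (331,106) and row 189. Projections of my marks fall within 2 px of them. Now I finish the approach and lower.

apply_moves:
  increments:
    - [1, 0, 9.3, 10.5, 0]
    - [1, 0, 0, 0, 0]
    - [1, 20, 0, 0, 0]
    - [1, 20, 0, 0, 0]
    - [1, 10, 0, 0, 0]
    - [1, 5, 0, 0, 0]
    - [1, 2, 0, 0, 0]
    - [1, 0, 0, 0, 0]
    - [1, 0, 0, 0, 0]
    - [1, 0, 0, 0, 0]

```text
t: 6.6
eef_pos: [606.7, -1.5, 84.0]
tcp_rot: [-0.302, 1.57, -0.186]
ft_force: [-0.2, 0.9, -1.8]
opening: 0.111
```

```bash
python3 -c "
from h import *
go((*MARK['c'],83),(*MARK['c'],150))"
```

```text
t 6.6 tcp [606.7  -1.5  84. ] F [-0.2  0.9 -1.8] op 0.111 yang 96.69 tilt [ 0.001 -0.    -1.   ]
 to (606, -2.5, 83) shift xyz tool [ 1.  -0.9 -0.8]
 to (606, -2.5, 150) shift xyz tool [-67.   -0.    0.1]
```

apply_moves:
  increments:
    - [1, 1.2, -0.9, -0.8, 0]
    - [1, 0.4, 0, 0, 0]
    - [1, 0, 0, 0, 0]
    - [0.7, 0, 0, 0, 0]
    - [0.7, 0, 0, 0, 0]
    - [0.7, 0, 0, 0, 0]
    - [0.7, 0, 0, 0, 0]
    - [0.7, -20, 0, 0, 0]
    - [0.7, -40, 0, 0, 0]
    - [0.7, 0, 0, 0, 0]

```text
t: 7.6
eef_pos: [607.7, -2.6, 146.0]
tcp_rot: [-0.234, 1.564, -0.117]
ft_force: [-1.1, -0.1, -0.2]
opening: 0.3
```

```bash
python3 -c "
from h import *
go((*SAW['b'],142),(*SAW['b'],64),(*SAW['b'],142),(*MARK['b'],142),(*MARK['b'],82.6))"
```

```text
t 7.6 tcp [607.7  -2.6 146. ] F [-1.1 -0.1 -0.2] op 0.3 yang 96.7 tilt [ 0.007 -0.001 -1.   ]
 to (432.2, -85.2, 142) shift xyz tool [   2.9  -61.6 -183.9]
 to (432.2, -85.2, 64) shift xyz tool [78.   0.1 -0.5]
 to (432.2, -85.2, 142) shift xyz tool [-78.   -0.1   0.5]
 to (596.5, 76.6, 142) shift xyz tool [  1.  141.5 182.1]
 to (596.5, 76.6, 82.6) shift xyz tool [59.4  0.1 -0.4]
```

apply_moves:
  increments:
    - [0.7, 0, -12.4, -36.5, 0]
    - [0.7, 0, -12.4, -36.5, 0]
    - [0.7, 0, -12.4, -36.5, 0]
    - [0.7, 0, -12.4, -36.5, 0]
    - [0.7, 0, -12.4, -36.5, 0]
    - [0.7, 0, 0, 0, 0]
    - [0.7, 0, 0, 0, 0]
    - [0.7, 0, 0, 0, 0]

```text
t: 8.4
eef_pos: [432.7, -85.3, 141.8]
tcp_rot: [-0.478, 1.57, -0.361]
ft_force: [-0.0, -0.0, -0.8]
opening: 0.3
```

```bash
python3 -c "
from h import *
go((*SAW['b'],142),(*SAW['b'],64))
c=shot('top');m=c['pixels'];cv2.imwrite('pics/t2.png',cv2.convertScaleAbs(cv2.resize(m[150:300,200:460,::-1],None,fx=3,fy=3,interpolation=cv2.INTER_CUBIC),alpha=1.6))
print([(k,((proj(c,[(*MARK[k],108)])[0]-[200,150])*3).round()) for k in 'abcd'])"
```

```text
t 8.4 tcp [432.7 -85.3 141.8] F [-0.  -0.  -0.8] op 0.3 yang 96.7 tilt [ 0.001 -0.    -1.   ]
 to (432.2, -85.2, 142) shift xyz tool [-0.2  0.1 -0.5]
 to (432.2, -85.2, 64) shift xyz tool [78.   0.  -0.1]
[('a', array([146., 103.])), ('b', array([244.,  88.])), ('c', array([343.,  73.])), ('d', array([441.,  59.]))]
```

View pics/t2.png

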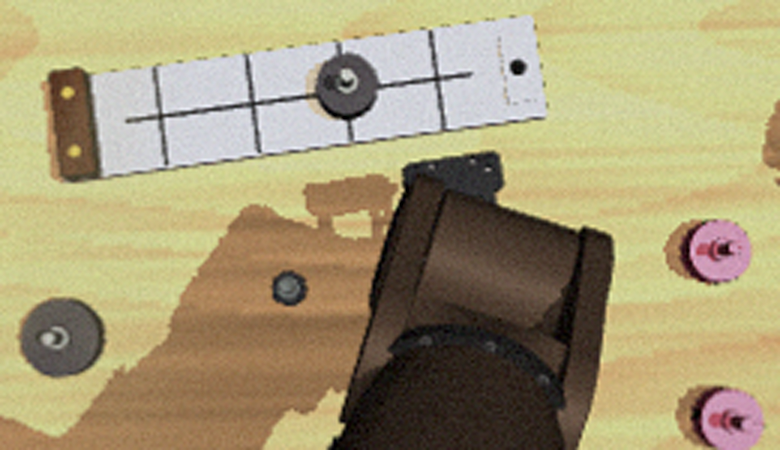

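c stands on its mark: cup centre (347,86), shank tip (346,77) against the expected (343,73). Now b.

apply_moves:
  increments:
    - [0.7, 30, 0, -0.5, 0]
    - [0.7, 30, 0, 0, 0]
    - [0.7, 13, 0, 0, 0]
    - [0.7, 5, 0, 0, 0]
    - [0.7, 0, 0, 0, 0]
    - [1, 0, 0, 0, 0]
    - [1, 0, 0, 0, 0]
    - [1, 0, 0, 0, 0]
    - [1, 0, 0, 0, 0]
    - [1, 0, 0, 0, 0]

```text
t: 9.45
eef_pos: [431.5, -85.5, 64.3]
tcp_rot: [-0.509, 1.57, -0.393]
ft_force: [-0.4, 0.7, 7.0]
opening: 0.108
```

```bash
python3 -c "
from h import *
go((*SAW['b'],142),(*MARK['b'],142),(*MARK['b'],82.6))"
```

```text
t 9.45 tcp [431.5 -85.5  64.3] F [-0.4  0.7  7. ] op 0.108 yang 96.69 tilt [ 0.001 -0.    -1.   ]
 to (432.2, -85.2, 142) shift xyz tool [-77.7   0.1   0.8]
 to (596.5, 76.6, 142) shift xyz tool [1.000e-01 1.416e+02 1.820e+02]
 to (596.5, 76.6, 82.6) shift xyz tool [59.4  0.  -0.1]
```

apply_moves:
  increments:
    - [1, -20, 0, 0, 0]
    - [1, -38, 0, 0, 0]
    - [1, -20, 11.6, 15.5, 0]
    - [1, 0, 26, 33.4, 0]
    - [1, 0, 26, 33.4, 0]
    - [1, 0, 26, 33.4, 0]
    - [1, 0, 26, 33.4, 0]
    - [1, 0, 26, 33.4, 0]
    - [1, 0, 0, 0, 0]
    - [1, 0, 0, 0, 0]

```text
t: 10.45
eef_pos: [595.7, 77.1, 141.2]
tcp_rot: [-3.057, 1.57, -2.939]
ft_force: [-0.6, -0.6, -1.6]
opening: 0.112
```

apply_moves:
  increments:
    - [1, 0, 0, 0, 0]
    - [1, 20, 0, 0, 0]
    - [1, 20, 0, 0, 0]
    - [1, 12, 0, 0, 0]
    - [1, 4, 0, 0, 0]
    - [1, 1, 0, 0, 0]
    - [1, 0, 0, 0, 0]
    - [1, 0, 0, 0, 0]

```text
t: 11.25
eef_pos: [596.3, 76.5, 85.5]
tcp_rot: [-0.186, 1.57, -0.069]
ft_force: [0.1, 0.4, -1.7]
opening: 0.108
```

```bash
python3 -c "
from h import *
go((*MARK['b'],82.6))"
```

```text
t 11.25 tcp [596.3  76.5  85.5] F [ 0.1  0.4 -1.7] op 0.108 yang 96.69 tilt [ 0.001 -0.    -1.   ]
 to (596.5, 76.6, 82.6) shift xyz tool [2.9 0.1 0.2]
```

apply_moves:
  increments:
    - [1, 2.5, 0, 0, 0]
    - [1, 0.4, 0, 0, 0]
    - [1, 0, 0, 0, 0]
    - [0.7, 0, 0, 0, 0]
    - [0.7, 0, 0, 0, 0]
    - [0.7, 0, 0, 0, 0]
    - [0.7, 0, 0, 0, 0]
    - [0.7, -20, 0, 0, 0]
    - [0.7, -40, 0, 0, 0]
    - [0.7, 0, 0, 0, 0]

```text
t: 12.25
eef_pos: [597.9, 76.6, 146.1]
tcp_rot: [-0.109, 1.564, 0.008]
ft_force: [-0.2, 0.8, 0.8]
opening: 0.299
```

apply_moves:
  increments:
    - [0.7, 0, -2.3, -40, 0]
    - [0.7, 0, -2.3, -40, 0]
    - [0.7, 0, -2.3, -40, 0]
    - [0.7, 0, -2.2, -40, 0]
    - [0.7, 0, 0, 0, 0]
    - [0.7, 0, 0, 0, 0]
    - [0.7, 0, 0, 0, 0]

```text
t: 12.95
eef_pos: [439.3, 48.9, 141.9]
tcp_rot: [-0.194, 1.57, -0.077]
ft_force: [-0.2, -0.5, 0.4]
opening: 0.302
```

```bash
python3 -c "
from h import *
go((*SAW['a'],142),(*SAW['a'],64))"
```

```text
t 12.95 tcp [439.3  48.9 141.9] F [-0.2 -0.5  0.4] op 0.302 yang 96.69 tilt [ 0.001 -0.    -1.   ]
 to (438.7, 48.9, 142) shift xyz tool [-0.1  0.1 -0.6]
 to (438.7, 48.9, 64) shift xyz tool [78.   0.  -0.1]
```

apply_moves:
  increments:
    - [0.7, 30, 0, -0.5, 0]
    - [0.7, 30, 0, 0, 0]
    - [0.7, 13, 0, 0, 0]
    - [0.7, 5, 0, 0, 0]
    - [0.7, 0, 0, 0, 0]
    - [1, 0, 0, 0, 0]
    - [1, 0, 0, 0, 0]
    - [1, 0, 0, 0, 0]
    - [1, 0, 0, 0, 0]
    - [1, 0, 0, 0, 0]

```text
t: 13.95
eef_pos: [438.1, 48.8, 64.5]
tcp_rot: [-0.214, 1.569, -0.097]
ft_force: [-0.1, 0.1, 6.6]
opening: 0.112
```

```bash
python3 -c "
from h import *
go((*SAW['a'],142),(*MARK['a'],142),(*MARK['a'],82.6))"
```

```text
t 13.95 tcp [438.1  48.8  64.5] F [-0.1  0.1  6.6] op 0.112 yang 96.7 tilt [ 0.001 -0.    -1.   ]
 to (438.7, 48.9, 142) shift xyz tool [-77.5   0.    0.7]
 to (587, 156, 142) shift xyz tool [  0.2  89.1 159.8]
 to (587, 156, 82.6) shift xyz tool [59.4  0.  -0.1]
```

apply_moves:
  increments:
    - [1, -20, 0, 0, 0]
    - [1, -38, 0, 0, 0]
    - [1, -20, 9.1, 16.5, 0]
    - [1, 0, 20, 36, 0]
    - [1, 0, 20, 36, 0]
    - [1, 0, 20, 36, 0]
    - [1, 0, 20, 36, 0]
    - [1, 0, 0, 0, 0]
    - [1, 0, 0, 0, 0]
    - [1, 0, 0, 0, 0]

```text
t: 14.95
eef_pos: [585.8, 155.5, 141.7]
tcp_rot: [-2.964, 1.57, -2.848]
ft_force: [-0.3, 0.0, -0.8]
opening: 0.112
```

apply_moves:
  increments:
    - [1, 20, 0, 0, 0]
    - [1, 20, 0, 0, 0]
    - [1, 12, 0, 0, 0]
    - [1, 5, 0, 0, 0]
    - [1, 2, 0, 0, 0]
    - [1, 0, 0, 0, 0]
    - [1, 0, 0, 0, 0]

```text
t: 15.65
eef_pos: [587.0, 156.0, 83.6]
tcp_rot: [-0.067, 1.57, 0.05]
ft_force: [-0.9, 0.2, -1.0]
opening: 0.11
```

```bash
python3 -c "
from h import *
go((*MARK['a'],82.6),(*MARK['a'],142.6),(*SAW['d'],142))"
```

```text
t 15.65 tcp [587.  156.   83.6] F [-0.9  0.2 -1. ] op 0.11 yang 96.7 tilt [ 0.001  0.    -1.   ]
 to (587, 156, 82.6) shift xyz tool [ 1. -0.  0.]
 to (587, 156, 142.6) shift xyz tool [-60.   -0.    0.1]
 to (401.7, 240.1, 142) shift xyz tool [   0.4  105.1 -174.2]
```

apply_moves:
  increments:
    - [1, 1, 0, 0, 0]
    - [1, 0.2, 0, 0, 0]
    - [1, 0, 0, 0, 0]
    - [0.7, 0, 0, 0, 0]
    - [0.7, 0, 0, 0, 0]
    - [0.7, 0, 0, 0, 0]
    - [0.7, 0, 0, 0, 0]
    - [0.7, -20, 0, 0, 0]
    - [0.7, -40, 0, 0, 0]
    - [0.7, 0, 0, 0, 0]

```text
t: 16.65
eef_pos: [588.5, 156.4, 145.9]
tcp_rot: [0.019, 1.564, 0.136]
ft_force: [0.5, -0.5, -0.5]
opening: 0.299
```

apply_moves:
  increments:
    - [0.7, 0, 21, -34.9, 0]
    - [0.7, 0, 21, -34.9, 0]
    - [0.7, 0, 21, -34.9, 0]
    - [0.7, 0, 21, -34.9, 0]
    - [0.7, 0, 21, -34.9, 0]
    - [0.7, 0, 0, 0, 0]
    - [0.7, 0, 0, 0, 0]
    - [0.7, 0, 0, 0, 0]

```text
t: 17.45
eef_pos: [402.0, 239.9, 141.6]
tcp_rot: [-0.01, 1.57, 0.107]
ft_force: [-0.4, -0.1, 0.1]
opening: 0.3
```

```bash
python3 -c "
from h import *
go((*SAW['d'],142),(*SAW['d'],64))"
```

```text
t 17.45 tcp [402.  239.9 141.6] F [-0.4 -0.1  0.1] op 0.3 yang 96.68 tilt [ 0.001  0.    -1.   ]
 to (401.7, 240.1, 142) shift xyz tool [-0.4  0.2 -0.2]
 to (401.7, 240.1, 64) shift xyz tool [78.  0. -0.]
```

apply_moves:
  increments:
    - [0.7, 30, 0.2, -0.2, 0]
    - [0.7, 30, 0, 0, 0]
    - [0.7, 13, 0, 0, 0]
    - [0.7, 5, 0, 0, 0]
    - [0.7, 0, 0, 0, 0]
    - [1, 0, 0, 0, 0]
    - [1, 0, 0, 0, 0]
    - [1, 0, 0, 0, 0]
    - [1, 0, 0, 0, 0]
    - [1, 0, 0, 0, 0]

```text
t: 18.45
eef_pos: [401.3, 240.2, 64.1]
tcp_rot: [0.166, 1.57, 0.283]
ft_force: [1.2, -0.8, 4.5]
opening: 0.11
```

apply_moves:
  increments:
    - [1, -20, 0, 0, 0]
    - [1, -36, 0, 0, 0]
    - [1, -40, 0, 0, 0]
    - [1, -30, 0, 0, 0]
    - [1, -10, 0, 0, 0]
    - [1, 0, 0, 0, 0]
    - [1, 0, 0, 0, 0]

```text
t: 19.15
eef_pos: [400.4, 239.9, 198.3]
tcp_rot: [-2.805, 1.569, -2.688]
ft_force: [0.2, 0.0, -3.3]
opening: 0.104
```

```bash
python3 -c "
from h import *
go((*MARK['d'],200),(*MARK['d'],82.6))
c=shot('wrist','w3.png')
for k in 'abcd': print(k,proj(c,[(*MARK[k],18),(*MARK[k],108)]).round().tolist())"
```

```text
t 19.15 tcp [400.4 239.9 198.3] F [ 0.2  0.  -3.3] op 0.104 yang 96.69 tilt [-0.002 -0.001 -1.   ]
 to (615.5, -82, 200) shift xyz tool [  -1.8 -344.7  176.2]
 to (615.5, -82, 82.6) shift xyz tool [1.174e+02 1.000e-01 2.000e-01]
a [[454.0, 268.0], [494.0, 308.0]]
b [[447.0, 321.0], [482.0, 373.0]]
c [[440.0, 368.0], [471.0, 428.0]]
d [[434.0, 410.0], [461.0, 476.0]]
```

View pics/w3.png

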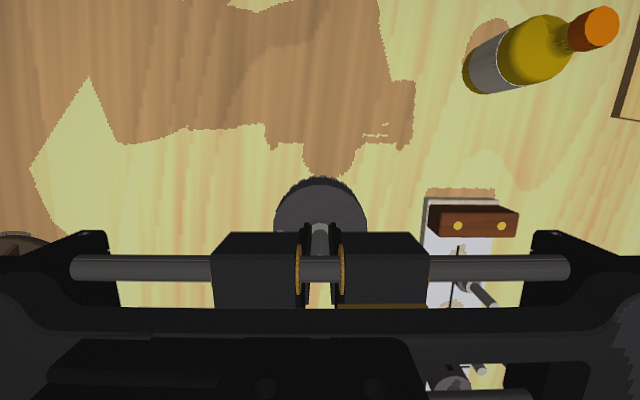

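Saw d is held upright; the wrist view also shows a's shank tip at about (490,303), against the expected (494,308). Carry d over the row.

apply_moves:
  increments:
    - [1, 0, -17, 8.8, 0]
    - [1, 0, -36.4, 18.6, 0]
    - [1, 0, -41, 20.9, 0]
    - [1, 0, -41, 20.9, 0]
    - [1, 0, -41, 20.9, 0]
    - [1, 0, -41, 20.9, 0]
    - [1, 0, -41, 20.9, 0]
    - [1, 0, -41, 20.9, 0]
    - [1, 0, -30, 15.3, 0]
    - [1, 0, -15.3, 7.8, 0]

```text
t: 20.2
eef_pos: [616.4, -84.1, 197.2]
tcp_rot: [2.894, 1.568, 3.009]
ft_force: [-0.7, 0.9, -3.7]
opening: 0.114
```

apply_moves:
  increments:
    - [1, 0, 0, 0, 0]
    - [1, 0, 0, 0, 0]
    - [1, 0, 0, 0, 0]
    - [1, 20, 0, 0, 0]
    - [1, 20, 0, 0, 0]
    - [1, 0, 0, 0, 0]
    - [1, 0, 0, 0, 0]
    - [1, 0, 0, 0, 0]

```text
t: 21.0
eef_pos: [616.2, -81.3, 160.9]
tcp_rot: [-0.394, 1.569, -0.277]
ft_force: [-0.6, 0.4, -2.1]
opening: 0.111
```

```bash
python3 -c "
from h import *
go((*MARK['d'],150),(*MARK['d'],82.6))"
```

```text
t 21.0 tcp [616.2 -81.3 160.9] F [-0.6  0.4 -2.1] op 0.111 yang 96.73 tilt [ 0.002 -0.    -1.   ]
 to (615.5, -82, 150) shift xyz tool [10.9 -0.6 -0.7]
 to (615.5, -82, 82.6) shift xyz tool [67.4  0.  -0.1]
```

apply_moves:
  increments:
    - [1, 20, -0.6, -0.7, 0]
    - [1, 30, 0, 0, 0]
    - [1, 18, 0, 0, 0]
    - [1, 7, 0, 0, 0]
    - [1, 2, 0, 0, 0]
    - [1, 0, 0, 0, 0]
    - [1, 0, 0, 0, 0]

```text
t: 21.7
eef_pos: [615.7, -82.5, 84.0]
tcp_rot: [-0.399, 1.569, -0.282]
ft_force: [0.7, -0.7, -2.4]
opening: 0.107
```

```bash
python3 -c "
from h import *
go((*MARK['d'],82.2))"
```

```text
t 21.7 tcp [615.7 -82.5  84. ] F [ 0.7 -0.7 -2.4] op 0.107 yang 96.7 tilt [ 0.002 -0.001 -1.   ]
 to (615.5, -82, 82.2) shift xyz tool [ 1.8  0.5 -0.2]
```

Lower, release, rise, then withdraw toward -y so the row is clear of the arm for checking.

apply_moves:
  increments:
    - [1, 1.5, 0.5, 0, 0]
    - [1, 0.3, 0, 0, 0]
    - [1, 0, 0, 0, 0]
    - [0.7, 0, 0, 0, 0]
    - [0.7, 0, 0, 0, 0]
    - [0.7, 0, 0, 0, 0]
    - [0.7, 0, 0, 0, 0]
    - [0.7, -20, 0, 0, 0]
    - [0.7, -40, 0, 0, 0]
    - [0.7, -40, 0, 0, 0]

```text
t: 22.7
eef_pos: [614.8, -81.8, 181.5]
tcp_rot: [2.807, 1.569, 2.924]
ft_force: [-0.0, 0.3, 0.0]
opening: 0.304
```

apply_moves:
  increments:
    - [0.7, -10, 0, -20, 0]
    - [0.7, 0, -30, -38, 0]
    - [0.7, 0, -30, -38, 0]
    - [0.7, 0, -30, -38, 0]
    - [0.7, 0, -30, -38, 0]
    - [0.7, 0, -40, -20, 0]
    - [0.7, 0, -40, 0, 0]
    - [0.7, 0, 0, 0, 0]
    - [0.7, 0, 0, 0, 0]

```text
t: 23.6
eef_pos: [447.4, -303.4, 190.6]
tcp_rot: [2.24, 1.57, 2.355]
ft_force: [0.4, 0.7, -0.7]
opening: 0.301
```

Run:
```python
from h import *
go()
t=shot("top");s=shot("scene")
A=cv2.convertScaleAbs(cv2.resize(t["pixels"][130:230,205:405,::-1],None,fx=4,fy=4,interpolation=cv2.INTER_CUBIC),alpha=1.6)
B=cv2.resize(s["pixels"][130:280,240:440,::-1],None,fx=4,fy=4,interpolation=cv2.INTER_CUBIC)
cv2.imwrite("pics/t4.png",A);cv2.imwrite("pics/s4.png",B)
for k in "abcd":
    print(k,[((proj(t,[(*MARK[k],z)])[0]-[205,130])*4+1.5).round() for z in(58,108)],[((proj(s,[(*MARK[k],z)])[0]-[240,130])*4+1.5).round() for z in(18,108)])
```

```text
t 23.6 tcp [ 447.4 -303.4  190.6] F [ 0.4  0.7 -0.7] op 0.301 yang 96.6 tilt [-0.  0. -1.]
a [array([186., 229.]), array([176., 218.])] [array([609., 342.]), array([623., 226.])]
b [array([313., 211.]), array([307., 199.])] [array([488., 373.]), array([494., 257.])]
c [array([439., 192.]), array([438., 179.])] [array([363., 405.]), array([361., 288.])]
d [array([565., 173.]), array([570., 160.])] [array([231., 439.]), array([221., 321.])]
```

View pics/t4.png

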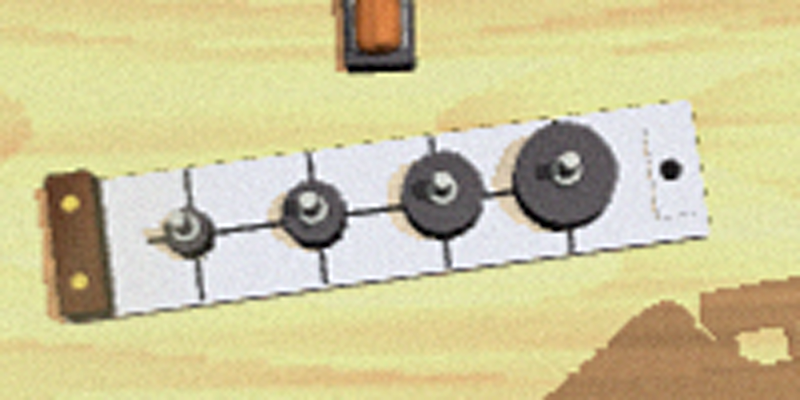

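View pics/s4.png

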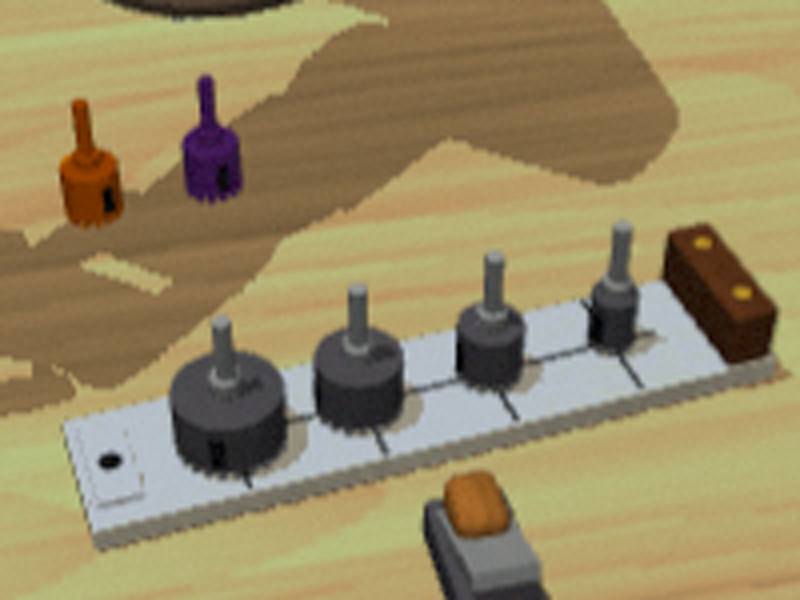

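All four stand upright on their marks. Cup centres in the top crop, with expected positions in brackets: a (189,233) [186,229], b (314,213) [313,211], c (442,194) [439,192] and d (565,175) [565,173]. That is about 3 mm off at worst, and the scene-view shank tips agree within about 3 px.

```bash
python3 -c "
from h import *
print(env.job_done())"
```

```text
the job is handed in; nothing more can be done
None
```

All four hole saws stand upright on the board's marks, released, in the order a, b, c, d going away from the stop block. I handed the job in at about 24 s; it gives no verdict.

- **Position:** in the last top view, the cup centres were within about 3 mm of the marks, against a limit of 12 mm. The shank tips in the scene view were within about 3 pixels of where they should be. No final check failed.
- **Mark measurement:** the top and scene views differed by up to 5 mm on the mark positions. I used values between them, and a wrist picture during the first placing (saw c) agreed within 2 pixels for marks a, b and c. Mark d was not in that check.
- **Bystanders:** the arm kept clear of the glue bottle, tape measure and hand plane. I did not measure their positions again at the end. The gripper was empty and away from everything at hand-in.
- **Corrections:** on the first pick I corrected on a reading taken before the arm had settled, and fixed the resulting 4 mm offset before gripping. The first carry stopped 14 mm short because some steps were over the 50 mm limit; I corrected that before lowering.

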